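Check the flip-up guards of three test fixtures and lock out the one that binds

ROBOT

A 6-joint arm with a two-finger parallel gripper is mounted at the origin on a cart in front of the work surface, level with it; the furniture and walls round the work are solid. World frame = base frame: x ahead of the robot, y to its left, z up, the work surface at z = 0. Lengths are in m, angles in rad, forces in N, time in s.
With the tool pointing down it reaches from about 0.225 to 0.875 m from the base axis. Payload 3.4 kg.
Tool frame: the origin (TCP) lies at the very end of the fingers, on their centre line; the grasp point (between the pads) lies 19 mm behind it; z points along the fingers, y is the line along which they close (so a half turn about z gives the same grasp; the last joint's range is limited). The gripper opens to 85 mm and grips with 20 to 120 N. Pads are 22 mm wide; open, the fingers measure 114 mm over their backs; the gripper's body (76 mm by 85 mm) begins 54 mm behind the grasp point. The pads swing forward as they close: fully open they stand 13 mm farther back than shut.
Start: joints at [1.126, 0.276, 1.505, -0, 1.361, -0.121], TCP at [0.183, 0.545, 0.231] pointing down, gripper open.
Joint ranges: [-2.89, 2.89], [-0.75, 2.08], [0.22, 2.7], [-1.18, 4.32], [0.11, 2.71], [-2.7, 2.7]. Speed limits (rad/s): [2.57, 2.57, 3.14, 3.14, 3.14, 3.14].

INTERFACE

Orientations are given as a unit quaternion [w, x, y, z].
In Python, from rig import manip gives the robot as it stands. The module is installed in compiled form; this text tells all that it offers.
- The arm moves only by the tool play_rows, never from a script. Its argument "motion" is a list of rows, each a list of 5 numbers: the shift along the tool's x, y, z in units of 40 mm (1.0 is 40 mm), then the turn about the tool's z in units of 10 degrees (1.0 is 10 degrees), then the finger opening in mm, from 0 to 85.4. A call has 1 to 5 rows; each row is the pose to reach, as a shift and turn from the pose commanded when the call began, along the tool's axes at that moment; what a row does not reach only later rows make up. A row lasts 1/8 s, in which the tool goes at most 62.5 mm and 10.7 degrees, less where a joint would pass 70% of its speed; a pose out of reach is approached as far as the arm can. A call with a gripper value outside its range is refused whole. The fingers move at their own pace and stop on an object; "newtons" is the grip in N (left out, the last holds). Time passes only in rows, so rows that repeat a pose let the fingers close. It gives the time, the measured TCP pose, the force, the opening and the grip force at its end, in the units of the state.
- manip.get_state(): the state, without advancing time (a new reading comes with each control period).
- manip.get_image(name): name is "side" or "top" or "wrist"; returns a dict with "img" (480x640x3 uint8, red, green, blue), "range_z" (480x640 float32, m along the optical axis (not along the pixel's ray), 0 where there is no reading), "fx", "fy", "cx", "cy" (pixels), "D" ([k1, k2, p1, p2, k3] as OpenCV has them; the pictures are not rectified), "R" (3x3) and "t" (3): a world point X has camera coordinates R X + t. Camera axes: x right, y down, z forward; pixel columns grow to the right and rows downward; lengths in m; the calibration is good to about 2 mm. A picture is of the moment at which its call begins.
- manip.sign_off(): hands the job in; it is judged then, once.
The state is a dict: "clock": time; "qpos": joint angles; "qd": joint speeds; "effort": joint torques, N m; "position": TCP position; "ee_rot": TCP orientation; "contact_force": force on the tool from outside, world axes, zero at the start; "moment": the same for the moment, N m; "width": finger opening in m; "gripper_force": force on a finger pad.
Only numpy, scipy, OpenCV 4.12 (cv2) and the standard library are available. Lean on these libraries where they do the work, as an engineer would, in place of code of your own. Each camera call takes 0.05 s, during which the arm holds its last target. There are 200 camera calls.

TASK

One of the three test fixtures has a flip-up guard that binds partway. Swing the guards up to find out which: leave the two sound ones thrown right over past their balance point, standing open on their own with their lock bolts withdrawn, and lower the binding one gently until it is fully closed (do not let any guard drop shut), then slide its lock bolt fully across so that nobody uses it. Leave the other things on the bench where they are.

Things in the scene. Friction and masses are not known exactly. Their poses are not given: they have to be found in the camera images.
- fixture_a: The left of three look-alike test fixtures, fixed on a mat (seen from the robot). Grey painted base plate 12 mm thick. Frame: z up, x level, from its front (bar, bolt) to its rear (hinge), y left; origin under the plate on the guard's centre line; plate x -80..+90, y -55..+115 mm. Hinge line along y at x +50, z 62; dark cheeks there up to z 78. Nest and pins under the guard reach z 24.
- guard_a (a joint): Guard angle (rad): 0 closed, level; grows as its front swings up and over to the rear; stop at 1.95. Balance at about 1.57: beyond, it stays open by its weight; before, it falls shut. 0.18 kg. A sound one moves freely all the way; the binding one meets a hard stop well before the balance point. Nothing outside shows which it is; it differs from run to run.
- guard_a_bar (a point): Middle of the guard's round steel cross-bar, 9 mm thick, along y, 100 mm from the hinge line (closed: fixture x -50, z 62). Guard arms 8 wide, 10 high at y +36 and -36; the bar is free between them (64 mm), with 60 mm free behind it, then a clear panel. A tongue (22 mm, 10 thick) juts from the left arm beside the bar to y +58. The bar can turn in the fingers' grip.
- guard_a_hinge (a point): Middle of the guard's hinge line (fixed to the fixture).
- bolt_a (a joint): Lock bolt travel (m): 0 withdrawn, 0.03 fully shot. Slides to the fixture's -y, towards the guard; shot, its flat steel bar lies 3 mm over the tongue of the closed guard and holds it shut. About 1.5 N friction; stays where it is left.
- bolt_a_knob (a point): Grip point of the bolt's black upright tab, 12 mm (x) by 18 mm (y), at the fixture's left, beside the bar; 10 mm below the tab's top (withdrawn: fixture x -50, y +98, z 100). The tab rises from the bolt's flat bar (top z 78), which runs between guide strips up to z 75.
- fixture_b: The middle of three look-alike test fixtures, fixed on a mat (seen from the robot). Grey painted base plate 12 mm thick. Frame: z up, x level, from its front (bar, bolt) to its rear (hinge), y left; origin under the plate on the guard's centre line; plate x -80..+90, y -55..+115 mm. Hinge line along y at x +50, z 62; dark cheeks there up to z 78. Nest and pins under the guard reach z 24.
- guard_b (a joint): Guard angle (rad): 0 closed, level; grows as its front swings up and over to the rear; stop at 1.95. Balance at about 1.57: beyond, it stays open by its weight; before, it falls shut. 0.18 kg. A sound one moves freely all the way; the binding one meets a hard stop well before the balance point. Nothing outside shows which it is; it differs from run to run.
- guard_b_bar (a point): Middle of the guard's round steel cross-bar, 9 mm thick, along y, 100 mm from the hinge line (closed: fixture x -50, z 62). Guard arms 8 wide, 10 high at y +36 and -36; the bar is free between them (64 mm), with 60 mm free behind it, then a clear panel. A tongue (22 mm, 10 thick) juts from the left arm beside the bar to y +58. The bar can turn in the fingers' grip.
- guard_b_hinge (a point): Middle of the guard's hinge line (fixed to the fixture).
- bolt_b (a joint): Lock bolt travel (m): 0 withdrawn, 0.03 fully shot. Slides to the fixture's -y, towards the guard; shot, its flat steel bar lies 3 mm over the tongue of the closed guard and holds it shut. About 1.5 N friction; stays where it is left.
- bolt_b_knob (a point): Grip point of the bolt's black upright tab, 12 mm (x) by 18 mm (y), at the fixture's left, beside the bar; 10 mm below the tab's top (withdrawn: fixture x -50, y +98, z 100). The tab rises from the bolt's flat bar (top z 78), which runs between guide strips up to z 75.
- fixture_c: The right of three look-alike test fixtures, fixed on a mat (seen from the robot). Grey painted base plate 12 mm thick. Frame: z up, x level, from its front (bar, bolt) to its rear (hinge), y left; origin under the plate on the guard's centre line; plate x -80..+90, y -55..+115 mm. Hinge line along y at x +50, z 62; dark cheeks there up to z 78. Nest and pins under the guard reach z 24.
- guard_c (a joint): Guard angle (rad): 0 closed, level; grows as its front swings up and over to the rear; stop at 1.95. Balance at about 1.57: beyond, it stays open by its weight; before, it falls shut. 0.18 kg. A sound one moves freely all the way; the binding one meets a hard stop well before the balance point. Nothing outside shows which it is; it differs from run to run.
- guard_c_bar (a point): Middle of the guard's round steel cross-bar, 9 mm thick, along y, 100 mm from the hinge line (closed: fixture x -50, z 62). Guard arms 8 wide, 10 high at y +36 and -36; the bar is free between them (64 mm), with 60 mm free behind it, then a clear panel. A tongue (22 mm, 10 thick) juts from the left arm beside the bar to y +58. The bar can turn in the fingers' grip.
- guard_c_hinge (a point): Middle of the guard's hinge line (fixed to the fixture).
- bolt_c (a joint): Lock bolt travel (m): 0 withdrawn, 0.03 fully shot. Slides to the fixture's -y, towards the guard; shot, its flat steel bar lies 3 mm over the tongue of the closed guard and holds it shut. About 1.5 N friction; stays where it is left.
- bolt_c_knob (a point): Grip point of the bolt's black upright tab, 12 mm (x) by 18 mm (y), at the fixture's left, beside the bar; 10 mm below the tab's top (withdrawn: fixture x -50, y +98, z 100). The tab rises from the bolt's flat bar (top z 78), which runs between guide strips up to z 75.
- screwdriver: Green-handled screwdriver, 132 mm long, 13 high, lying on the mat between the left and middle fixtures; bystander. Origin: centre of its underside.
- brush: Thin dark-brown brush, 144 mm long, 9 high, lying on the mat between the middle and right fixtures; bystander. Origin: centre of its underside.
- sensor: White rounded sensor housing 84 x 60 x 25 mm on the bench at the left front; bystander. Origin: centre of its underside.
- tape: Black tape roll, 60 mm across, 18 high, on the bench at the front; bystander. Origin: centre of its underside.

How it is judged:
By the outcome, as a careful person would: the job done as asked, in the order asked, and still so for the second after the job is handed in, with the robot touching nothing.
It also fails if it takes over 72 s, if anything falls off the work surface, if the arm or the gripper's body presses on something with over 40 N, if the wrist force passes 120 N, or if a joint passes its speed limit or range.

## Working session

There is one attempt and no reset: what is moved stays moved. The work goes in short steps, Python scripts to look and compute and a tool call to move; the robot and the scene stay as the last step left them, time stands still between calls to the robot, and variables do not carry over. Pictures are saved under pics/ and viewed, at most 10 in all, crops included, and the job is handed in when it is done.

Besides the shell and the picture viewer there is one more tool, called as name(argument=value, ...), one argument or row to a line, values as JSON. play_rows: Moves the arm, as the interface text tells. Its arguments: {"type":"object","properties":{"motion":{"type":"array","items":{"type":"array","items":{"type":"number"}}},"newtons":{"type":"number"}},"required":["motion"]}

```bash
mkdir -p pics; python3 - <<'E'
from rig import manip
import cv2,numpy as np
s=manip.get_state();print({k:np.round(v,3) for k,v in s.items()})
for n in["top","side"]:
    d=manip.get_image(n);cv2.imwrite(f"pics/{n}0.png",d["img"][:,:,::-1]);np.savez(f"{n}0.npz",**d)
    print(n,d["fx"],d["cx"],d["cy"],d["D"],np.round(d["R"],3).tolist(),d["t"], -d["R"].T@d["t"])
E
```

```text
{'clock': np.float64(0.0), 'qpos': array([ 1.126,  0.277,  1.506,  0.   ,  1.361, -0.121]), 'qd': array([-0.   ,  0.002,  0.001,  0.   , -0.001, -0.   ]), 'effort': array([ 1.0000e-03, -4.1676e+01, -2.4581e+01,  0.0000e+00,  1.1000e-02,
       -0.0000e+00]), 'position': array([0.183, 0.545, 0.23 ]), 'ee_rot': array([-0.   ,  0.161,  0.987, -0.001]), 'contact_force': array([0.113, 0.29 , 0.197]), 'moment': array([-0.049,  0.045, -0.03 ]), 'gripper_force': np.float64(0.0), 'width': np.float64(0.086)}
top 512.1647942177055 310.5691087968384 241.91456235449743 [-0.00642131  0.          0.          0.          0.        ] [[0.016, -1.0, 0.007], [-0.999, -0.016, -0.051], [0.051, -0.006, -0.999]] [0.0064754  0.52160421 1.03427208] [0.46757171 0.0217839  1.05959132]
side 483.8828755544754 318.3753124884642 240.19413177835787 [-0.02425959  0.          0.          0.          0.        ] [[0.961, -0.277, 0.01], [-0.128, -0.476, -0.87], [0.246, 0.835, -0.492]] [-0.51546164  0.18316015  0.85706401] [ 0.30791225 -0.77119762  0.58672935]
```

View pics/top0.png

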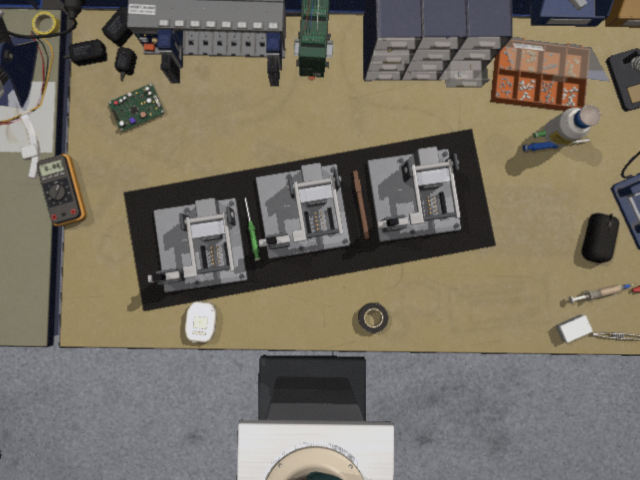

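View pics/side0.png

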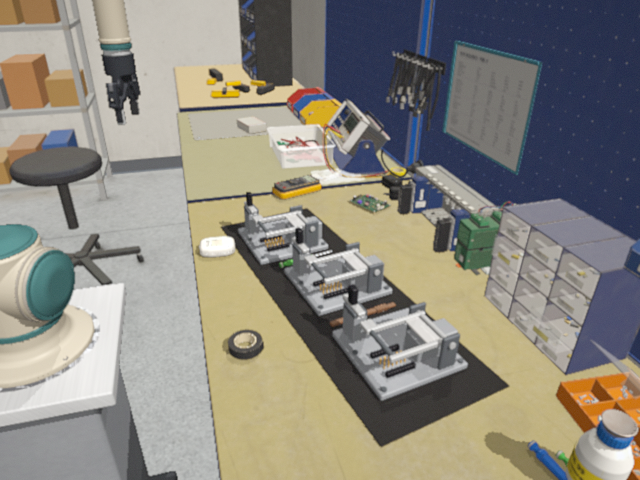

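The top view shows the fixtures at about (200,245), (302,210) and (413,195) px. Their bolts are on the left at (165,276), (272,241) and (395,222), and the bars are at the front. All three bolts look withdrawn.

```bash
cat > h.py <<'E'
import numpy as np,cv2
def cloud(d):
    K=np.array([[d["fx"],0,d["cx"]],[0,d["fy"],d["cy"]],[0,0,1]]);h,w=d["range_z"].shape
    u,v=np.meshgrid(np.arange(w),np.arange(h))
    n=cv2.undistortPoints(np.stack([u,v],-1).reshape(-1,1,2).astype(float),K,np.array(d["D"])).reshape(h,w,2)
    z=d["range_z"][...,None];P=np.concatenate([n*z,z],-1)
    return (P-d["t"])@d["R"], z[...,0]>0
def proj(d,X):
    K=np.array([[d["fx"],0,d["cx"]],[0,d["fy"],d["cy"]],[0,0,1]])
    return cv2.projectPoints(np.float64(X).reshape(-1,1,3),cv2.Rodrigues(d["R"])[0],d["t"],K,np.array(d["D"]))[0].reshape(-1,2)
E
python3 - <<'E'
from h import *
for nm in ["top","side"]:
    d=dict(np.load(nm+"0.npz"));P,ok=cloud(d)
    Z=P[...,2]; inb=ok&(P[...,0]>.3)&(P[...,0]<.7)&(abs(P[...,1])<.4)
    print(nm,"bench z",np.median(Z[inb&(Z<.006)]))
    m=(inb&(Z>.007)&(Z<.09)).astype(np.uint8)
    n,L,st,_=cv2.connectedComponentsWithStats(m,connectivity=8)
    for i in range(1,n):
        if st[i,4]<1500: continue
        Q=P[(L==i)]; pl=Q[(Q[:,2]<.018)]
        r=cv2.minAreaRect((pl[:,:2]*1000).astype(np.float32));print(i,st[i,4],"plate",np.round(r,1) if 0 else r,"z",np.median(pl[:,2]))
        c=np.array(r[0])/1000
    m=(inb&(Z>.092)&(Z<.13)).astype(np.uint8)
    n,L,st,_=cv2.connectedComponentsWithStats(m,connectivity=8)
    for i in range(1,n):
        if st[i,4]>8: Q=P[L==i];print("knob",st[i,4],np.round(Q.mean(0),4),"zmed",np.round(np.median(Q[:,2]),4), (Q.min(0)+Q.max(0))/2)
E
```

```text
top bench z 0.00055772723102472
1 6665 plate ((624.0518798828125, -198.72348022460938), (170.9573211669922, 176.61143493652344), 9.552314758300781) z 0.014502610203421046
6 6872 plate ((585.3359985351562, 33.23509216308594), (173.0633087158203, 171.3813934326172), 11.040084838867188) z 0.014494865982204286
70 7003 plate ((512.9924926757812, 243.0838623046875), (170.95498657226562, 174.01512145996094), 9.838324546813965) z 0.014460674072266332
knob 77 [ 0.5574 -0.1364  0.1099] zmed 0.1117 [ 0.55748627 -0.13733827  0.10471202]
knob 69 [0.5192 0.0893 0.1107] zmed 0.1118 [0.51966043 0.08945425 0.10523649]
knob 84 [0.4477 0.2978 0.1095] zmed 0.1115 [0.44764942 0.29923504 0.10414469]
side bench z 0.0007279534751355448
1 15927 plate ((572.0574340820312, 23.194427490234375), (194.12684631347656, 629.747802734375), 14.22179889678955) z 0.014659404851464039
knob 64 [0.4463 0.294  0.104 ] zmed 0.1039 [0.44703516 0.29550632 0.10299563]
knob 88 [0.5171 0.085  0.1046] zmed 0.1053 [0.51772517 0.08696405 0.10289598]
knob 141 [ 0.5552 -0.1422  0.1052] zmed 0.1059 [ 0.55678464 -0.14024704  0.10366449]
```

play_rows(
  motion=[
    [-1.2,-0.7,0,1.0,50],
    [-2.4,-1.5,0,2.0,50],
    [-3.6,-2.2,0,3.0,50],
    [-4.8,-3.0,0,4.0,50],
    [-6.0,-3.7,0,5.0,50],
  ],
  newtons=25,
)

```text
clock: 0.72
position: [0.364, 0.3267, 0.2311]
ee_rot: [-0.0, 0.565, 0.825, -0.0]
contact_force: [1.0, 0.5, -0.0]
width: 0.0502
gripper_force: 0.0
```

```bash
cat >> h.py <<'E'
from rig import manip
from scipy.spatial.transform import Rotation as Ro
def st(): 
    s=manip.get_state();w,x,y,z=s["ee_rot"];return s,Ro.from_quat([x,y,z,w]).as_matrix()
def togo(target,yaw_deg):
    "units to command so TCP gets to target with tool y at yaw_deg"
    s,R=st();d=R.T@(np.array(target)-s["position"])/.04
    t=(np.degrees(np.arctan2(R[1,1],R[0,1]))-yaw_deg)/10
    print("t",round(float(s["clock"]),2),"pos",np.round(s["position"],4),"F",np.round(s["contact_force"],1),"w",round(float(s["width"]),4),"shift",np.round(d,3),"turn",round(t,3))
E
python3 - <<'E'
from h import *
togo([.464,.204,.23],9.8)
E
```

```text
t 0.72 pos [0.364  0.3267 0.2311] F [ 1.   0.5 -0. ] w 0.0502 shift [-3.764  1.226  0.026] turn 1.133
```

play_rows(
  motion=[
    [-1.2,0.4,-0.2,0.4,50],
    [-2.5,0.8,-0.4,0.8,50],
    [-3.76,1.23,-0.6,1.13,50],
    [-3.76,1.23,-0.6,1.13,50],
  ],
)

```text
clock: 1.23
position: [0.4667, 0.2038, 0.2554]
ee_rot: [0.001, 0.644, 0.765, 0.0]
contact_force: [-0.9, 1.3, 0.4]
width: 0.0499
gripper_force: 0.0
```

```bash
python3 - <<'E'
from h import *
togo([.464,.204,.25],9.8)
d=manip.get_image("wrist");np.savez("w1.npz",**d);cv2.imwrite("pics/w1.png",d["img"][:,:,::-1])
print(-d["R"].T@d["t"],np.round(d["R"],3).tolist(),d["fx"])
E
```

```text
t 1.23 pos [0.4667 0.2038 0.2554] F [-0.9  1.3  0.4] w 0.0499 shift [ 0.016 -0.066  0.135] turn 0.004
[0.45410739 0.27016062 0.39747266] [[0.985, 0.171, -0.0], [0.164, -0.949, 0.268], [0.046, -0.264, -0.963]] 365.90308867904605
```

View pics/w1.png

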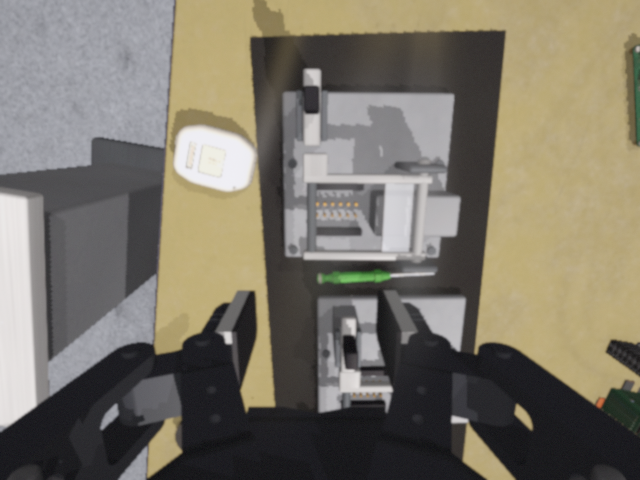

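The wrist view shows fixture a, with its cross-bar vertical at about (313,215) px, from v 182 to 252. The bolt tab is at (311,98) and the tongue at (315,165). The screwdriver is at (360,277).

```bash
cat >> h.py <<'E'
F0={"a":((513.0,243.1),9.84),"b":((585.3,33.2),11.0),"c":((624.05,-198.7),9.55)}
def measure(d,k):
    (c,yaw)=F0[k];P,ok=cloud(d)
    for it in range(3):
        a=np.radians(yaw);R=np.array([[np.cos(a),-np.sin(a)],[np.sin(a),np.cos(a)]])
        o=np.array(c)-R@[5,30] if it==0 else o
        X=P*1000;q=(X[...,:2]-o)@R;x,y,z=q[...,0],q[...,1],X[...,2]
        b=ok&(abs(y)<28)&(abs(x+50)<14)&(z>55)&(z<80)
        zt=np.percentile(z[b],80) ; b2=b&(z>zt-5)
        p=np.polyfit(y[b2],x[b2],1)
        arm=ok&(abs(abs(y)-36)<9)&(x>-35)&(x<15)&(z>57)&(z<78)
        yl=y[arm&(y>0)];yr=y[arm&(y<0)]
        kn=ok&(abs(x+50)<15)&(abs(y-98)<18)&(z>106)
        knob=[(np.percentile(v[kn],2)+np.percentile(v[kn],98))/2 for v in(x,y)] if kn.sum()>5 else None
        arms=[np.median(yl) if yl.size else np.nan,np.median(yr) if yr.size else np.nan]
        print(k,"yaw",round(yaw,2),"o",np.round(o,1),"bar x",round(p[1],2),"slope deg",round(np.degrees(p[0]),2),"n",b2.sum(),"ztop",round(zt,1),"arms",np.round(arms,1),"knob",np.round(knob,1) if knob else None,"kz",np.round(np.median(z[kn]),1) if kn.sum() else 0)
        yaw-=np.degrees(p[0]); 
        sh=np.array([p[1]+50,np.nanmean(arms)]); o=o+R@sh
    return o,yaw
E
python3 - <<'E'
from h import *
measure(dict(np.load("w1.npz")),"a")
for k in "abc": measure(dict(np.load("top0.npz")),k)
E
```

```text
a yaw 9.84 o [513.2 212.7] bar x -52.65 slope deg 0.2 n 600 ztop 68.9 arms [ 36.1 -34.6] knob [-51.8  97.4] kz 112.4
a yaw 9.64 o [510.5 213. ] bar x -50.0 slope deg 0.02 n 604 ztop 68.9 arms [ 35.6 -35.4] knob [-49.5  96.5] kz 112.4
a yaw 9.62 o [510.4 213.1] bar x -50.0 slope deg 0.02 n 603 ztop 68.9 arms [ 35.5 -35.5] knob [-49.5  96.4] kz 112.4
a yaw 9.84 o [513.2 212.7] bar x -50.39 slope deg 0.37 n 125 ztop 70.0 arms [ 33.7 -37.8] knob [-49.8  96.7] kz 111.9
a yaw 9.47 o [513.2 210.6] bar x -50.01 slope deg -0.04 n 124 ztop 70.1 arms [ 35.7 -35.8] knob [-50.1  98.4] kz 111.9
a yaw 9.51 o [513.2 210.5] bar x -50.0 slope deg -0.0 n 124 ztop 70.1 arms [ 35.7 -35.7] knob [-50.   98.5] kz 111.9
b yaw 11.0 o [586.1   2.8] bar x -49.7 slope deg 0.73 n 125 ztop 70.1 arms [ 35.9 -35.8] knob [-48.8  98. ] kz 111.9
b yaw 10.27 o [586.4   2.9] bar x -50.07 slope deg -0.19 n 126 ztop 70.1 arms [ 35.8 -36.1] knob [-50.3  97.4] kz 111.9
b yaw 10.46 o [586.4   2.7] bar x -49.97 slope deg 0.2 n 125 ztop 70.1 arms [ 36.  -35.9] knob [-49.9  97.7] kz 111.9
c yaw 9.55 o [ 624.1 -229.1] bar x -50.47 slope deg 0.78 n 124 ztop 69.7 arms [ 40.  -32.2] knob [-49.9 101.3] kz 112.3
c yaw 8.77 o [ 623.  -225.3] bar x -49.95 slope deg -0.44 n 124 ztop 69.8 arms [ 36.  -36.3] knob [-50.8  96.7] kz 112.3
c yaw 9.21 o [ 623.1 -225.5] bar x -50.03 slope deg 0.05 n 123 ztop 69.8 arms [ 36.3 -36. ] knob [-50.1  97.3] kz 112.3
```

```bash
python3 - <<'E'
from h import *
togo([.4625,.2034,.0455],9.6)
E
```

```text
t 1.27 pos [0.4649 0.2053 0.255 ] F [-0.7 -0.3  0. ] w 0.0502 shift [-0.038 -0.064  5.237] turn 0.037
```

play_rows(
  motion=[
    [-0.04,-0.06,1.3,0.04,50],
    [-0.04,-0.06,2.6,0.04,50],
    [-0.04,-0.06,3.9,0.04,50],
    [-0.04,-0.06,4.8,0.04,45],
    [-0.04,-0.06,5.22,0.04,45],
  ],
)

```text
clock: 1.9
position: [0.459, 0.2052, 0.044]
ee_rot: [-0.002, 0.644, 0.765, -0.002]
contact_force: [0.6, 0.6, 0.1]
width: 0.0452
gripper_force: 0.0
```

play_rows(
  motion=[
    [0,0,0,0,5],
    [0,0,0,0,5],
    [0,0,0,0,5],
    [0,0,0,0,5],
  ],
  newtons=25,
)

```text
clock: 2.4
position: [0.4621, 0.2053, 0.0472]
ee_rot: [-0.0, 0.645, 0.764, 0.001]
contact_force: [-1.8, 3.8, -0.6]
width: 0.0083
gripper_force: 24.3
```

```bash
python3 - <<'E'
from h import *
togo([.4625,.2034,.0455],9.6)
d=manip.get_image("wrist");cv2.imwrite("pics/w2.png",d["img"][:,:,::-1])
E
```

```text
t 2.4 pos [0.4621 0.2053 0.0472] F [-1.8  3.8 -0.6] w 0.0083 shift [-0.048  0.001  0.043] turn 0.012
```

View pics/w2.png

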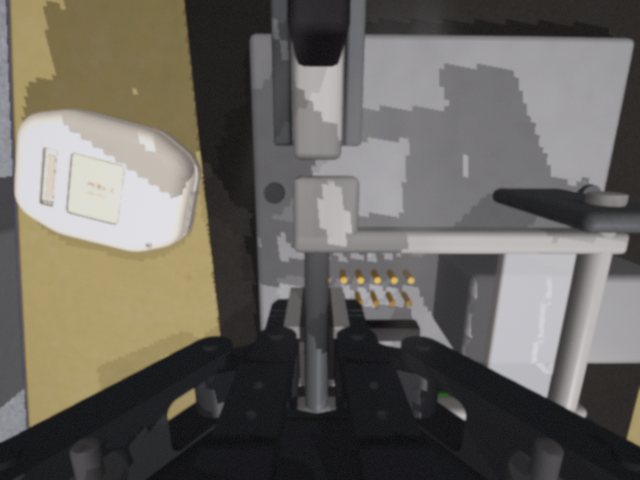

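The fingers have the bar at about (317,350) px, centred, with width 8.3 mm. Next I swing the guard up in short arc pieces and watch the force.

play_rows(
  motion=[
    [0,0.003,-0.12,0,5],
    [0,0.012,-0.25,0,5],
    [0,0.028,-0.37,0,5],
    [0,0.05,-0.5,0,5],
  ],
  newtons=40,
)

```text
clock: 2.95
position: [0.4639, 0.2054, 0.0667]
ee_rot: [-0.001, 0.645, 0.764, 0.0]
contact_force: [0.4, 4.7, -2.9]
width: 0.0073
gripper_force: 38.9
```

play_rows(
  motion=[
    [0,0.028,-0.12,0,5],
    [0,0.062,-0.242,0,5],
    [0,0.102,-0.36,0,5],
    [0,0.147,-0.477,0,5],
  ],
)

```text
clock: 3.45
position: [0.4691, 0.2063, 0.0857]
ee_rot: [-0.001, 0.645, 0.764, -0.0]
contact_force: [-0.9, 4.4, -2.2]
width: 0.0074
gripper_force: 38.9
```

play_rows(
  motion=[
    [0,0.052,-0.114,0,5],
    [0,0.109,-0.225,0,5],
    [0,0.172,-0.333,0,5],
    [0,0.24,-0.438,0,5],
  ],
)

```text
clock: 3.95
position: [0.4774, 0.2077, 0.1029]
ee_rot: [-0.002, 0.645, 0.764, -0.001]
contact_force: [-4.1, 4.9, -2.3]
width: 0.0074
gripper_force: 38.8
```

play_rows(
  motion=[
    [0,0.111,-0.15,0,5],
    [0,0.234,-0.292,0,5],
    [0,0.234,-0.292,0,5],
  ],
)

```text
clock: 4.32
position: [0.4858, 0.2091, 0.1149]
ee_rot: [-0.002, 0.645, 0.764, -0.002]
contact_force: [-5.9, 3.8, 1.7]
width: 0.0072
gripper_force: 39.1
```

play_rows(
  motion=[
    [0,0.088,-0.09,0,5],
    [0,0.179,-0.174,0,5],
    [0,0.275,-0.255,0,5],
    [0,0.365,-0.33,0,5],
  ],
)

```text
clock: 4.82
position: [0.4983, 0.2112, 0.1281]
ee_rot: [-0.003, 0.645, 0.764, -0.003]
contact_force: [-7.9, 2.1, 6.1]
width: 0.007
gripper_force: 39.1
```

play_rows(
  motion=[
    [0,0.1,-0.1,0,5],
    [0,0.2,-0.18,0,5],
    [0,0.3,-0.24,0,5],
    [0,0.4,-0.3,0,5],
  ],
)

```text
clock: 5.32
position: [0.5159, 0.2142, 0.1406]
ee_rot: [-0.002, 0.645, 0.765, -0.002]
contact_force: [-5.5, 2.9, 5.2]
width: 0.0074
gripper_force: 39.0
```

play_rows(
  motion=[
    [0,0.12,-0.06,0,5],
    [0,0.24,-0.1,0,5],
    [0,0.36,-0.14,0,5],
    [0,0.48,-0.17,0,5],
  ],
)

```text
clock: 5.82
position: [0.5361, 0.2175, 0.1479]
ee_rot: [-0.001, 0.645, 0.765, -0.001]
contact_force: [-4.1, 2.3, 6.7]
width: 0.0075
gripper_force: 40.5
```

play_rows(
  motion=[
    [0,0.25,-0.045,0,5],
    [0,0.5,-0.06,0,5],
    [0,0.75,-0.05,0,5],
    [0,1.0,-0.02,0,5],
    [0,1.25,0.035,0,5],
  ],
)

```text
clock: 6.45
position: [0.5876, 0.2261, 0.1451]
ee_rot: [-0.0, 0.645, 0.765, 0.0]
contact_force: [-2.4, 2.5, 1.9]
width: 0.0075
gripper_force: 42.0
```

play_rows(
  motion=[
    [0,0,0,0,30],
    [0,0,0,0,30],
    [0,0,0,0,30],
    [0,0,-1.2,0,40],
    [0,0,-2.6,0,50],
  ],
)

```text
clock: 7.08
position: [0.5861, 0.2254, 0.2494]
ee_rot: [-0.001, 0.645, 0.765, -0.001]
contact_force: [-0.1, 0.4, 0.0]
width: 0.05
gripper_force: 0.0
```

```bash
python3 - <<'E'
from h import *
togo([.5358,-.0049,.255],10.3)
d=manip.get_image("side");P,ok=cloud(d);X=P*1000
a=np.radians(9.6);R=np.array([[np.cos(a),-np.sin(a)],[np.sin(a),np.cos(a)]]);q=(X[...,:2]-[511.8,211.8])@R
m=ok&(abs(q[...,1])<30)&(abs(q[...,0]-80)<40)&(X[...,2]>135)&(X[...,2]<175);print(m.sum(),np.median(q[m],0),np.median(X[m][:,2]))
E
```

```text
t 7.08 pos [0.5861 0.2254 0.2494] F [-0.1  0.4  0. ] w 0.05 shift [-5.461 -2.215 -0.131] turn -0.056
72 [83.82707571  6.2378613 ] 159.70942582052058
```

play_rows(
  motion=[
    [-1.3,-0.5,-0.1,-0.05,50],
    [-2.6,-1.0,-0.1,-0.05,50],
    [-3.9,-1.6,-0.1,-0.05,50],
    [-5.2,-2.1,-0.1,-0.05,50],
    [-5.46,-2.22,-0.13,-0.05,50],
  ],
)

```text
clock: 7.75
position: [0.5353, -0.0074, 0.2547]
ee_rot: [0.0, 0.643, 0.766, -0.0]
contact_force: [-0.3, 1.0, 0.2]
width: 0.0497
gripper_force: 0.0
```

```bash
python3 - <<'E'
from h import *
d=manip.get_image("wrist");np.savez("w3.npz",**d);cv2.imwrite("pics/w3.png",d["img"][:,:,::-1])
o,y=measure(d,"b")
a=np.radians(y);print(o-50*np.array([np.cos(a),np.sin(a)]))
togo([.5358,-.0049,.0455],10.3)
E
```

```text
b yaw 11.0 o [586.1   2.8] bar x -51.84 slope deg 0.87 n 597 ztop 69.0 arms [ 37.3 -33.4] knob [-50.7  98.9] kz 112.3
b yaw 10.13 o [583.9   4.4] bar x -49.97 slope deg -0.04 n 598 ztop 69.0 arms [ 35.4 -35.6] knob [-50.3  96.2] kz 112.3
b yaw 10.17 o [584.    4.3] bar x -50.01 slope deg 0.06 n 601 ztop 69.0 arms [ 35.5 -35.5] knob [-50.3  96.3] kz 112.3
[534.75335845  -4.488293  ]
t 7.8 pos [ 0.5356 -0.0072  0.2549] F [-1.2 -0.3 -0.8] w 0.0498 shift [0.064 0.015 5.236] turn -0.024
```

play_rows(
  motion=[
    [0.08,0,1.3,0,50],
    [0.08,0,2.6,0,50],
    [0.08,0,3.9,0,50],
    [0.08,0,4.8,0,45],
    [0.08,0,5.22,0,45],
  ],
)

```text
clock: 8.43
position: [0.5346, 0.0005, 0.0434]
ee_rot: [-0.002, 0.641, 0.768, -0.001]
contact_force: [-0.1, -0.1, -0.6]
width: 0.0449
gripper_force: 0.0
```

play_rows(
  motion=[
    [0,0,0,0,5],
    [0,0,0,0,5],
    [0,0,0,0,5],
    [0,0,0,0,5],
  ],
  newtons=40,
)

```text
clock: 8.93
position: [0.535, -0.0008, 0.0463]
ee_rot: [-0.001, 0.641, 0.767, -0.0]
contact_force: [-4.4, 1.5, 2.1]
width: 0.0074
gripper_force: 39.1
```

play_rows(
  motion=[
    [0,0.0,-0.12,0,5],
    [0,0.01,-0.25,0,5],
    [0,0.025,-0.37,0,5],
    [0,0.045,-0.5,0,5],
  ],
)

```text
clock: 9.43
position: [0.5367, -0.0006, 0.0658]
ee_rot: [-0.001, 0.641, 0.767, -0.0]
contact_force: [-6.2, 3.0, -1.1]
width: 0.0072
gripper_force: 38.9
```

play_rows(
  motion=[
    [0,0.028,-0.12,0,5],
    [0,0.062,-0.242,0,5],
    [0,0.102,-0.36,0,5],
    [0,0.147,-0.477,0,5],
  ],
)

```text
clock: 9.93
position: [0.542, 0.0004, 0.085]
ee_rot: [-0.001, 0.641, 0.767, -0.001]
contact_force: [-5.1, 3.0, -1.7]
width: 0.0073
gripper_force: 38.8
```

play_rows(
  motion=[
    [0,0.05,-0.114,0,5],
    [0,0.105,-0.225,0,5],
    [0,0.165,-0.34,0,5],
    [0,0.23,-0.445,0,5],
  ],
)

```text
clock: 10.42
position: [0.5508, 0.0021, 0.103]
ee_rot: [-0.001, 0.641, 0.767, -0.001]
contact_force: [-6.6, 2.6, 1.1]
width: 0.0074
gripper_force: 38.9
```

play_rows(
  motion=[
    [0,0.105,-0.155,0,5],
    [0,0.225,-0.3,0,5],
    [0,0.225,-0.3,0,5],
  ],
)

```text
clock: 10.8
position: [0.5599, 0.0037, 0.1157]
ee_rot: [-0.001, 0.641, 0.767, -0.001]
contact_force: [-8.6, 2.1, 2.4]
width: 0.0073
gripper_force: 39.1
```

play_rows(
  motion=[
    [0,0.085,-0.09,0,5],
    [0,0.17,-0.18,0,5],
    [0,0.255,-0.265,0,5],
    [0,0.345,-0.345,0,5],
  ],
)

```text
clock: 11.3
position: [0.5738, 0.0062, 0.1296]
ee_rot: [-0.001, 0.641, 0.767, -0.0]
contact_force: [-5.8, 2.6, 3.4]
width: 0.0075
gripper_force: 38.9
```

play_rows(
  motion=[
    [0,0.1,-0.1,0,5],
    [0,0.2,-0.18,0,5],
    [0,0.3,-0.24,0,5],
    [0,0.41,-0.29,0,5],
  ],
)

```text
clock: 11.8
position: [0.5911, 0.0094, 0.1411]
ee_rot: [-0.0, 0.641, 0.767, 0.0]
contact_force: [-5.5, 4.1, 2.7]
width: 0.0074
gripper_force: 39.0
```

play_rows(
  motion=[
    [0,0.12,-0.06,0,5],
    [0,0.24,-0.1,0,5],
    [0,0.36,-0.14,0,5],
    [0,0.48,-0.17,0,5],
  ],
)

```text
clock: 12.3
position: [0.6106, 0.0129, 0.1489]
ee_rot: [0.0, 0.641, 0.767, 0.001]
contact_force: [-5.7, 3.9, 5.0]
width: 0.0072
gripper_force: 39.0
```

play_rows(
  motion=[
    [0,0.25,-0.045,0,5],
    [0,0.5,-0.06,0,5],
    [0,0.75,-0.05,0,5],
    [0,1.0,-0.02,0,5],
    [0,1.3,0.045,0,5],
  ],
)

```text
clock: 12.92
position: [0.6628, 0.0221, 0.1456]
ee_rot: [0.001, 0.641, 0.767, 0.001]
contact_force: [-1.6, 4.5, -0.4]
width: 0.0073
gripper_force: 40.8
```

play_rows(
  motion=[
    [0,0,0,0,30],
    [0,0,0,0,30],
    [0,0,0,0,30],
    [0,0,-1.2,0,40],
    [0,0,-2.6,0,50],
  ],
)

```text
clock: 13.55
position: [0.6603, 0.0209, 0.2491]
ee_rot: [-0.001, 0.641, 0.767, -0.001]
contact_force: [0.6, -0.8, 0.2]
width: 0.0498
gripper_force: 0.0
```

```bash
python3 - <<'E'
from h import *
o=np.array([622,-225.0]);a=np.radians(9.2);b=o-50*np.array([np.cos(a),np.sin(a)])
togo([b[0]/1000,b[1]/1000,.255],9.2)
d=manip.get_image("side");P,ok=cloud(d);X=P*1000
a=np.radians(10.2);R=np.array([[np.cos(a),-np.sin(a)],[np.sin(a),np.cos(a)]]);q=(X[...,:2]-[584,4.3])@R
m=ok&(abs(q[...,1])<30)&(abs(q[...,0]-80)<40)&(X[...,2]>135)&(X[...,2]<175);print(m.sum(),np.median(q[m],0),np.median(X[m][:,2]))
E
```

```text
t 13.55 pos [0.6603 0.0209 0.2491] F [ 0.6 -0.8  0.2] w 0.0498 shift [-5.858 -3.284 -0.14 ] turn 0.102
107 [84.54273316  2.76171207] 160.18776041891292
```

play_rows(
  motion=[
    [-1.2,-0.65,-0.1,0.1,50],
    [-2.4,-1.3,-0.1,0.1,50],
    [-3.6,-2.0,-0.1,0.1,50],
    [-4.8,-2.7,-0.1,0.1,50],
    [-5.86,-3.28,-0.14,0.1,50],
  ],
)

```text
clock: 14.22
position: [0.5725, -0.2348, 0.2548]
ee_rot: [0.001, 0.648, 0.762, -0.0]
contact_force: [-0.3, -0.1, -0.0]
width: 0.05
gripper_force: 0.0
```

```bash
python3 - <<'E'
from h import *
d=manip.get_image("wrist");np.savez("w4.npz",**d)
o,y=measure(d,"c")
a=np.radians(y);b=o-50*np.array([np.cos(a),np.sin(a)]);print(b,y)
togo([b[0]/1000,b[1]/1000,.046],y)
E
```

```text
c yaw 9.55 o [ 624.1 -229.1] bar x -52.57 slope deg -0.75 n 614 ztop 69.0 arms [ 40.4 -30.4] knob [-52.2 101.5] kz 112.3
c yaw 10.3 o [ 620.7 -224.6] bar x -50.18 slope deg 1.07 n 599 ztop 69.0 arms [ 35.6 -35.1] knob [-48.3  97.2] kz 112.3
c yaw 9.23 o [ 620.5 -224.4] bar x -49.98 slope deg 0.01 n 601 ztop 69.0 arms [ 35.2 -35.6] knob [-49.9  96.1] kz 112.3
[ 571.21196467 -232.65001332] 9.219235966670098
t 14.28 pos [ 0.5706 -0.2412  0.255 ] F [-0.6 -2.8  0.7] w 0.0498 shift [0.249 0.062 5.223] turn -0.025
```

play_rows(
  motion=[
    [0.05,0.02,1.3,0,50],
    [0.05,0.02,2.6,0,50],
    [0.05,0.02,3.9,0,50],
    [0.05,0.02,4.8,0,45],
    [0.05,0.02,5.22,0,45],
  ],
)

```text
clock: 14.9
position: [0.5729, -0.2299, 0.0438]
ee_rot: [-0.001, 0.648, 0.762, -0.0]
contact_force: [-0.1, -0.2, 0.6]
width: 0.045
gripper_force: 0.0
```

play_rows(
  motion=[
    [0,0,0,0,5],
    [0,0,0,0,5],
    [0,0,0,0,5],
    [0,0,0,0,5],
  ],
  newtons=40,
)

```text
clock: 15.4
position: [0.5719, -0.2314, 0.0472]
ee_rot: [-0.001, 0.647, 0.762, -0.002]
contact_force: [-7.1, -2.3, 0.5]
width: 0.0076
gripper_force: 38.9
```

play_rows(
  motion=[
    [0,-0.02,-0.12,0,5],
    [0,-0.02,-0.25,0,5],
    [0,-0.005,-0.37,0,5],
    [0,0.015,-0.5,0,5],
  ],
)

```text
clock: 15.9
position: [0.5737, -0.2312, 0.0668]
ee_rot: [-0.0, 0.648, 0.762, -0.001]
contact_force: [-4.2, -2.5, -1.9]
width: 0.0074
gripper_force: 38.9
```

play_rows(
  motion=[
    [0,0.028,-0.12,0,5],
    [0,0.062,-0.242,0,5],
    [0,0.102,-0.36,0,5],
    [0,0.147,-0.477,0,5],
  ],
)

```text
clock: 16.4
position: [0.579, -0.2303, 0.086]
ee_rot: [-0.0, 0.648, 0.762, -0.002]
contact_force: [-5.8, -3.9, -1.4]
width: 0.0075
gripper_force: 38.8
```

Next, smaller pieces of 0.1 rad.

play_rows(
  motion=[
    [0,0.05,-0.114,0,5],
    [0,0.105,-0.225,0,5],
  ],
)

```text
clock: 16.65
position: [0.583, -0.2296, 0.0951]
ee_rot: [-0.0, 0.648, 0.762, -0.002]
contact_force: [-5.3, -3.6, 0.6]
width: 0.007
gripper_force: 38.9
```

play_rows(
  motion=[
    [0,0.06,-0.115,0,5],
    [0,0.125,-0.22,0,5],
  ],
)

```text
clock: 16.9
position: [0.588, -0.2288, 0.1041]
ee_rot: [-0.0, 0.648, 0.762, -0.002]
contact_force: [-6.5, -2.6, 0.6]
width: 0.0071
gripper_force: 38.9
```

play_rows(
  motion=[
    [0,0.07,-0.105,0,5],
    [0,0.145,-0.205,0,5],
  ],
)

```text
clock: 17.15
position: [0.5936, -0.228, 0.1125]
ee_rot: [-0.0, 0.648, 0.762, -0.002]
contact_force: [-5.9, -3.0, 1.8]
width: 0.0075
gripper_force: 39.0
```

play_rows(
  motion=[
    [0,0.08,-0.095,0,5],
    [0,0.16,-0.185,0,5],
  ],
)

```text
clock: 17.4
position: [0.6001, -0.2269, 0.1202]
ee_rot: [-0.0, 0.648, 0.762, -0.002]
contact_force: [-6.6, -3.1, 2.1]
width: 0.0074
gripper_force: 38.9
```

play_rows(
  motion=[
    [0,0.09,-0.085,0,5],
    [0,0.18,-0.17,0,5],
  ],
)

```text
clock: 17.65
position: [0.6072, -0.2258, 0.1272]
ee_rot: [-0.0, 0.648, 0.762, -0.002]
contact_force: [-6.8, -2.3, 5.2]
width: 0.0076
gripper_force: 39.0
```

play_rows(
  motion=[
    [0,0.095,-0.08,0,5],
    [0,0.19,-0.155,0,5],
  ],
)

```text
clock: 17.9
position: [0.6124, -0.2248, 0.1317]
ee_rot: [-0.002, 0.647, 0.762, -0.003]
contact_force: [-10.8, -5.5, -6.9]
width: 0.0073
gripper_force: 38.8
```

play_rows(
  motion=[
    [0,0.05,-0.04,0,5],
    [0,0.1,-0.07,0,5],
    [0,0.1,-0.07,0,5],
  ],
)

```text
clock: 18.27
position: [0.6131, -0.2247, 0.1323]
ee_rot: [-0.005, 0.647, 0.762, -0.006]
contact_force: [-13.3, -6.5, -6.1]
width: 0.0075
gripper_force: 39.0
```

Guard c has a hard stop at about 0.95 rad, so it is the binding one. I'll lower it along the arc.

play_rows(
  motion=[
    [0,-0.25,0.25,0,5],
    [0,-0.44,0.41,0,5],
    [0,-0.61,0.6,0,5],
    [0,-0.76,0.795,0,5],
    [0,-0.89,1.01,0,5],
  ],
)

```text
clock: 18.9
position: [0.5835, -0.2296, 0.0963]
ee_rot: [0.0, 0.648, 0.762, -0.001]
contact_force: [-7.8, -2.1, 6.1]
width: 0.007
gripper_force: 41.4
```

play_rows(
  motion=[
    [0,-0.11,0.22,0,5],
    [0,-0.19,0.46,0,5],
    [0,-0.255,0.7,0,5],
    [0,-0.3,0.88,0,5],
    [0,-0.31,1.0,0,5],
  ],
)

```text
clock: 19.52
position: [0.5723, -0.2314, 0.055]
ee_rot: [0.0, 0.648, 0.762, -0.001]
contact_force: [-5.4, -3.0, 1.9]
width: 0.0072
gripper_force: 42.6
```

play_rows(
  motion=[
    [0,-0.005,0.05,0,5],
    [0,-0.01,0.1,0,5],
    [0,-0.01,0.15,0,5],
    [0,-0.01,0.2,0,5],
    [0,-0.01,0.2,0,5],
  ],
)

```text
clock: 20.15
position: [0.572, -0.2315, 0.0474]
ee_rot: [0.0, 0.648, 0.762, -0.001]
contact_force: [-5.5, -2.4, 2.9]
width: 0.0071
gripper_force: 42.9
```

play_rows(
  motion=[
    [0,-0.01,0.03,0,5],
    [0,-0.01,0.06,0,5],
    [0,-0.01,0.09,0,5],
    [0,-0.01,0.09,0,5],
  ],
)

```text
clock: 20.65
position: [0.5721, -0.2315, 0.047]
ee_rot: [0.002, 0.648, 0.762, -0.0]
contact_force: [-9.3, 1.2, 18.7]
width: 0.007
gripper_force: 44.5
```

Seated: the force rises and z no longer drops. Release and lift.

play_rows(
  motion=[
    [0,0,-0.08,0,5],
    [0,0,-0.08,0,30],
    [0,0,-0.08,0,45],
    [0,0,-0.08,0,45],
    [0,0,-0.5,0,45],
  ],
)

```text
clock: 21.28
position: [0.5713, -0.2301, 0.0613]
ee_rot: [-0.002, 0.648, 0.762, -0.0]
contact_force: [0.3, -0.0, -0.7]
width: 0.0444
gripper_force: 0.0
```

play_rows(
  motion=[
    [0,0,-1,0,45],
    [0,0,-2,0,45],
    [0,0,-3.0,0,45],
    [0,0,-3.0,0,45],
  ],
)

```text
clock: 21.78
position: [0.5745, -0.2319, 0.1873]
ee_rot: [0.005, 0.648, 0.762, 0.001]
contact_force: [-0.0, 0.2, -0.0]
width: 0.0451
gripper_force: 0.0
```

```bash
python3 - <<'E'
from h import *
d=manip.get_image("wrist");cv2.imwrite("pics/w5.png",d["img"][:,:,::-1])
o,y=measure(d,"c")
a=np.radians(y);R=np.array([[np.cos(a),-np.sin(a)],[np.sin(a),np.cos(a)]])
for oo in(o,np.array([621.3,-224.8])):
  k=oo+R@[-50,97.5];print(k,y);togo([k[0]/1000,k[1]/1000,.084],y)
E
```

```text
c yaw 9.55 o [ 624.1 -229.1] bar x -52.83 slope deg -0.9 n 886 ztop 69.0 arms [ 40.2 -30.2] knob [-52.3 101.6] kz 112.4
c yaw 10.45 o [ 620.5 -224.6] bar x -50.18 slope deg 1.2 n 868 ztop 69.1 arms [ 35.7 -35.1] knob [-47.9  97.3] kz 112.4
c yaw 9.24 o [ 620.2 -224.4] bar x -50.0 slope deg -0.0 n 873 ztop 69.1 arms [ 35.2 -35.5] knob [-49.8  96. ] kz 112.4
[ 555.26068062 -136.33194018] 9.243625367157954
t 21.82 pos [ 0.5731 -0.2313  0.1848] F [-0.2 -0.6 -0.5] w 0.045 shift [ 2.421 -0.07   2.512] turn 0.001
[ 556.28759436 -136.59774882] 9.243625367157954
t 21.82 pos [ 0.5731 -0.2313  0.1848] F [-0.2 -0.6 -0.5] w 0.045 shift [ 2.411 -0.046  2.513] turn 0.001
```

View pics/w5.png

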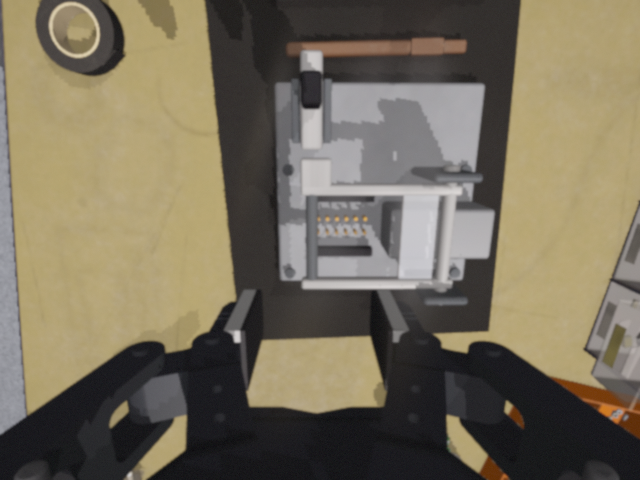

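Guard c is closed, with its bar at (312,240) px and bar top at 69 mm as before. The bolt tab is at (311,88), withdrawn. Now the tab.

play_rows(
  motion=[
    [1.2,-0.02,0,0,45],
    [2.41,-0.05,0.2,0,45],
    [2.41,-0.05,1.2,0,45],
    [2.41,-0.05,2.0,0,45],
    [2.41,-0.05,2.4,0,45],
  ],
)

```text
clock: 22.45
position: [0.5527, -0.135, 0.0835]
ee_rot: [-0.002, 0.648, 0.762, -0.001]
contact_force: [-0.7, -0.7, -0.1]
width: 0.0454
gripper_force: 0.0
```

play_rows(
  motion=[
    [0,0,0.06,0,45],
    [0,0,0.06,0,5],
    [0,0,0.06,0,5],
    [0,0,0.06,0,5],
    [0,0,0.06,0,5],
  ],
  newtons=40,
)

```text
clock: 23.08
position: [0.5563, -0.1364, 0.085]
ee_rot: [0.002, 0.648, 0.762, 0.001]
contact_force: [4.3, 0.4, 3.5]
width: 0.0111
gripper_force: 44.2
```

```bash
python3 - <<'E'
from h import *
togo([.5557,-.1364,.085],9.24)
togo([.5557+.031*np.sin(.1613),-.1364-.031*np.cos(.1613),.085],9.24)
E
```

```text
t 23.07 pos [ 0.5563 -0.1364  0.085 ] F [4.3 0.4 3.5] w 0.0111 shift [ 0.002 -0.016  0.001] turn -0.0
t 23.07 pos [ 0.5563 -0.1364  0.085 ] F [4.3 0.4 3.5] w 0.0111 shift [-0.773 -0.016  0.002] turn -0.0
```

Tab gripped at width 11 mm. Now I slide it 30 mm to −y, going slightly past to feel the stop.

play_rows(
  motion=[
    [-0.15,0,0,0,5],
    [-0.3,0,0,0,5],
    [-0.45,0,0,0,5],
    [-0.6,0,0,0,5],
    [-0.72,0,0,0,5],
  ],
)

```text
clock: 23.7
position: [0.5609, -0.1649, 0.085]
ee_rot: [0.002, 0.648, 0.762, 0.001]
contact_force: [4.4, 2.8, 6.7]
width: 0.011
gripper_force: 44.5
```

play_rows(
  motion=[
    [-0.04,0,0,0,5],
    [-0.08,0,0,0,5],
    [-0.12,0,0,0,5],
    [-0.12,0,0,0,5],
  ],
)

```text
clock: 24.2
position: [0.5611, -0.1661, 0.085]
ee_rot: [-0.001, 0.648, 0.761, 0.003]
contact_force: [4.1, 10.0, 9.0]
width: 0.0112
gripper_force: 45.0
```

play_rows(
  motion=[
    [0.05,0,-0.02,0,5],
    [0.05,0,-0.02,0,40],
    [0.05,0,-0.02,0,45],
    [0.05,0,-0.02,0,45],
    [0.05,0,-0.8,0,45],
  ],
)

```text
clock: 24.82
position: [0.5572, -0.1666, 0.1134]
ee_rot: [-0.003, 0.648, 0.762, -0.001]
contact_force: [0.7, -0.5, 0.6]
width: 0.0449
gripper_force: 0.0
```

play_rows(
  motion=[
    [0,0,-1,0,45],
    [0,0,-2,0,45],
    [0,0,-3.0,0,45],
    [0,-1,-3.5,0,45],
    [0,-1,-3.5,0,45],
  ],
)

```text
clock: 25.45
position: [0.5187, -0.1742, 0.2578]
ee_rot: [0.001, 0.648, 0.761, -0.0]
contact_force: [0.2, 0.3, 0.3]
width: 0.0451
gripper_force: 0.0
```

```bash
python3 - <<'E'
from h import *
d=manip.get_image("wrist");P,ok=cloud(d);X=P*1000
a=np.radians(9.24);R=np.array([[np.cos(a),-np.sin(a)],[np.sin(a),np.cos(a)]]);q=(X[...,:2]-[620.2,-224.4])@R
m=ok&(abs(q[...,0]+50)<15)&(abs(q[...,1]-80)<40)&(X[...,2]>106)&(X[...,2]<116)
print("knob",m.sum(),(q[m].min(0)+q[m].max(0))/2)
d=manip.get_image("side");cv2.imwrite("pics/s6.png",d["img"][:,:,::-1]);togo([.5,0,.3],9)
E
```

```text
knob 338 [-49.71569866  67.04627098]
t 25.55 pos [ 0.5199 -0.1737  0.2557] F [-0.4  0.3 -0.8] w 0.0447 shift [ 4.367  0.204 -1.107] turn 0.021
```

View pics/s6.png

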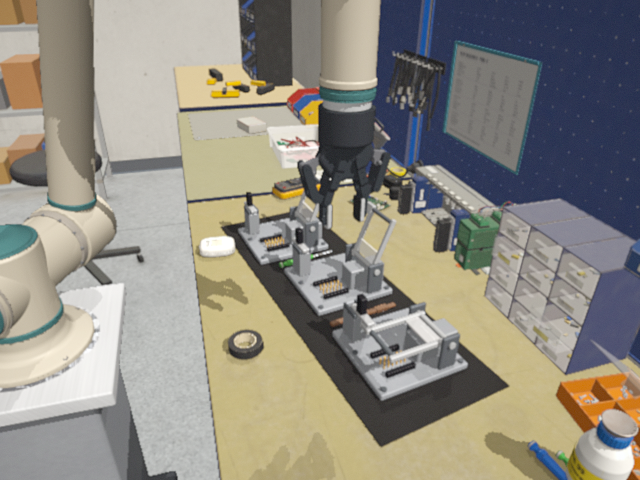

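The side view shows guard b standing open at (375,235) px and guard a open behind the gripper. Guard c is closed, with its tab across at (362,302). The bystanders are in place, and the bolt ran 30 mm to its stop.

```bash
python3 -c "
from rig import manip
print(manip.sign_off())"
```

```text
the job is handed in; nothing more can be done
None
```

Guard c is the binding one, stopping at about 0.95 rad: it is lowered shut with its bolt slid fully across; guards a and b stand open past balance with bolts withdrawn, and the job is handed in.

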